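Restock the polish rack and show the oldest bottle to the scanner

TASK

Stock rotation at the polish rack, oldest bottle sold first: stand the new nail-polish bottle, which stands on the open desk, upright in the empty well at the right end of the rack and let it go, so that the row is complete. Then take the bottle at the left end of the row out of its well and hold it in the air to the code scanner: its underside, where the code is, squarely facing the scanner's tilted window, centred on it and 80 mm away from it. Finish while still holding it there, motionless, with the other bottles standing in their wells, the scanner untouched and the other things on the desk left where they are.

Things in the scene. Friction and masses are not known exactly. Their poses are not given: they have to be found in the camera images.
- rack: fixed display rack: a light wooden strip 64 mm deep, 226 mm long and 23 mm high, with a thin aluminium strip along its front edge. Four round wells 39 mm across and 5 mm deep in a row along its length, 54 mm apart. Origin: under its middle, on the desk. x: away from the robot across the strip, y: along the row to the left, z: up
- place1 (a point): centre of the floor of the left-end well (18 mm above the desk); the bottle to be shown stands here at the start
- place4 (a point): centre of the floor of the right-end well (18 mm above the desk, 5 mm below the rack's top); empty at the start
- place2 (a point): centre of the floor of the second well from the left, occupied by a bottle that stays there
- place3 (a point): centre of the floor of the third well from the left, occupied by a bottle that stays there
- left_polish_center (a point): the bottle to show to the scanner, in the left-end well of the rack at the start: nail-polish bottle, 31 mm across, 79 mm tall, about 50 g: round body 46 mm high, on it a fixed cylindrical black cap 17 mm in diameter (bare from 48 to 79 mm above the underside). Point: on the axis half-way up, 39.5 mm above the underside; z: from underside to cap
- left_polish_base (a point): centre of the underside of that same left-end bottle; same axes
- new_polish_center (a point): the new bottle, at the start alone on the desk left of the rack, in front of the scanner; nail-polish bottle, 31 mm across, 79 mm tall, about 50 g: round body 46 mm high, on it a fixed cylindrical black cap 17 mm in diameter (bare from 48 to 79 mm above the underside). Point: on the axis half-way up, 39.5 mm above the underside; z: from underside to cap
- new_polish_base (a point): centre of the underside of the new bottle; same axes
- second_polish_base (a point): centre of the underside of the bottle in the second well; same kind of bottle; it stays there
- third_polish_base (a point): centre of the underside of the bottle in the third well; same kind of bottle; it stays there
- scanner: fixed hands-free code scanner, grey, 175 mm tall in all: round foot 104 mm across, stem, and a tilted head. Origin: under the middle of the foot; x points away from the side that it looks to
- scan_head: the scanner's head, a rounded grey box 70 x 88 x 38 mm with a dark flat window 42 x 58 mm. Origin: the centre of the window's face, 155 mm above the desk. z: straight out of the window, 60 degrees above level, towards the robot's side; y: level, along the window's long side
- scan_point (a point): the reading point in the air: 80 mm straight out from the window's centre, where the centre of the held bottle's underside belongs; axes as the head's
- dropper_spot (a point): bystander, brown dropper bottle 33 mm across and 102 mm tall, standing loose on the desk to the left; point 8 mm above its underside
- clip_spot (a point): bystander, black hair clip 22 x 98 x 16 mm lying loose on the desk; point 8 mm above the desk
- cards_spot (a point): bystander, stack of white cards 55 x 89 x 17 mm lying loose on the desk; point 8 mm above the desk
- notes_spot (a point): bystander, block of sticky notes 77 x 77 x 15 mm lying loose on the desk; point 8 mm above the desk
Not all that is in view belongs to the job. What is shaped like the part that bears left_polish_center but blue or yellow is not meant.

How it is judged:
By the outcome, as a careful person would: the job done as asked, in the order asked, and still so for the second after the job is handed in, while the arm keeps its last pose, push and grip.
It also fails if it takes over 54 s, if anything falls off the work surface, if the arm or the gripper's body presses on something with over 40 N, if the wrist force passes 120 N, or if a joint passes its speed limit or range.

ROBOT

A 7-joint arm with a two-finger parallel gripper is mounted at the origin on a cart in front of the work surface, level with it; the furniture and walls round the work are solid. World frame = base frame: x ahead of the robot, y to its left, z up, the work surface at z = 0. Lengths are in m, angles in rad, forces in N, time in s.
With the tool pointing down it reaches from about 0.35 to 0.9 m from the base axis. Payload 8.1 kg.
Tool frame: the origin (TCP) lies midway between the tips of the shut fingers; the grasp point (between the pads) lies 19 mm behind it (r.grip_depth is the distance from the TCP to the grasp point, in m); z points along the fingers, y is the direction in which the jaws open and shut (so a half turn about z gives the same grasp; the last joint's range is limited). The gripper opens to 85 mm and grips with 20 to 120 N. Pads are 22 mm wide; open, the fingers measure 114 mm over their backs; the gripper's body (76 mm by 85 mm) begins 54 mm behind the grasp point. The pads swing forward as they close: fully open they stand 13 mm farther back than shut.
Start: joints at [1.125, 0.434, 0.025, 1.573, -0.012, 1.134, -0.075], TCP at [0.21, -0.589, 0.231] pointing down, gripper open.
Joint ranges: [-2.62, 2.62], [-0.44, 2.09], [-1.27, 1.32], [0.08, 2.57], [-1.32, 4.46], [0.12, 2], [-2.74, 2.74]. Speed limits (rad/s): [2.22, 2.22, 3.01, 3.01, 3.14, 3.14, 3.14].

INTERFACE

Orientations are given as [roll, pitch, yaw] about the fixed x, y, z axes, in that order (R = Rz(yaw) Ry(pitch) Rx(roll)).
In Python, from workcell import status, imaging, workorder, r gives the robot as it stands. The module is installed in compiled form; this text tells all that it offers.
- The arm moves only by the shell command python3 -m creep 'ROWS' [FORCE]. ROWS is JSON, a list that holds one entry, the list of rows, each a list of 7 numbers: the turn, a rotation vector about the tool's x, y, z in rad, then the shift along the tool's x, y, z in cm, then the closure, from 0 (fully open) to 1 (shut). A call has 1 to 10 rows; each row shifts and turns the commanded pose from where the row before left it, along the tool's axes as they then stand; what a row does not reach is not made up. A row lasts 1/10 s, in which the tool goes at most 50 mm and 8.59 degrees, less where a joint would pass 70% of its speed; a pose out of reach is approached as far as the arm can. A call with a gripper value outside its range is refused whole. The fingers move at their own pace and stop on an object; FORCE is the grip in N (left out, the last holds). Time passes only in rows, so rows that do not move let the fingers close. It gives the time, the measured TCP pose, the force and the opening at its end, in the units of the state.
- status.state(): the state, without advancing time (a new reading comes with each control period).
- imaging.camera(name): name is "scene" or "top" or "wrist"; returns the picture (400x640x3 uint8, red, green, blue); there is no depth.
- imaging.camera_params(name): a dict with "fx", "fy", "cx", "cy" (pixels), "dist" ([k1, k2, p1, p2, k3] as OpenCV has them; the pictures are not rectified), "view" (4x4, takes a point from world to camera coordinates); the wrist camera has in their place "hand_eye" (4x4, takes a point from camera to tool coordinates, whose origin is the TCP and whose axes are the flange's). Camera axes: x right, y down, z forward; pixel columns grow to the right and rows downward; lengths in m; the calibration is good to about 2 mm. A picture is of the moment at which its call begins: read the wrist's pose just before it. camera_params takes no time and is no camera call.
- workorder.sign_off(): hands the job in, once; it reports no verdict.
The state is a dict: "time_s": time; "joints": joint angles; "qvel": joint speeds; "effort": joint torques, N m; "ee_pos": TCP position; "eef_rot": TCP orientation; "contact_force": force on the tool from outside, world axes, zero at the start; "ft_torque": the same for the moment, N m; "opening": finger opening in m.
Only numpy, scipy, OpenCV 4.12 (cv2) and the standard library are available. Lean on these libraries where they do the work, as an engineer would, in place of code of your own. Each camera call takes 0.05 s, during which the arm holds its last target. There are 200 camera calls.

## Working session

There is one attempt and no reset: what is moved stays moved. The work goes in short steps, Python scripts to look and compute and a shell command to move; the robot and the scene stay as the last step left them, time stands still between calls to the robot, and variables do not carry over. Pictures are saved under pics/ and viewed, about 8 in all and at most 12, crops included, and the job is handed in when it is done.

```bash
mkdir -p pics; python3 - <<'E'
from workcell import status, imaging, workorder, r
import cv2, numpy as np
s=status.state(); print({k:np.round(v,4).tolist() for k,v in s.items()}); print(r.grip_depth)
for n in ("scene","top"):
    im=imaging.camera(n); cv2.imwrite(f"pics/{n}0.png",im[:,:,::-1]); p=imaging.camera_params(n); print(n,{k:np.round(v,4).tolist() for k,v in p.items()})
print(imaging.camera_params("wrist"))
E
```

```text
{'time_s': 0.0, 'joints': [1.1254, 0.4352, 0.025, 1.5742, -0.0116, 1.134, -0.0751], 'qvel': [0.0005, 0.0004, -0.0013, -0.0003, 0.0, 0.0006, 0.002], 'effort': [0.0019, -67.0469, 1.0263, -31.6223, 0.0156, 0.0122, -0.0], 'ee_pos': [0.2099, -0.5881, 0.2305], 'eef_rot': [-3.1399, 0.0001, 0.3427], 'contact_force': [0.4278, 0.6815, -0.6468], 'ft_torque': [-0.0274, -0.0281, 0.0017], 'opening': 0.0855}
0.0187
scene {'fx': 404.9314, 'fy': 404.9314, 'cx': 320.4201, 'cy': 199.3064, 'dist': [-0.0728, 0.0, 0.0, 0.0, 0.0], 'view': [[-0.7193, -0.6944, 0.0203, 0.348], [-0.4107, 0.4015, -0.8186, 0.3468], [0.5603, -0.5972, -0.574, 0.7743], [0.0, 0.0, 0.0, 1.0]]}
top {'fx': 400.1332, 'fy': 400.1332, 'cx': 324.5117, 'cy': 203.2794, 'dist': [-0.0239, 0.0, 0.0, 0.0, 0.0], 'view': [[-0.0052, -0.9995, 0.0303, -0.0401], [-0.9993, 0.0041, -0.0375, 0.506], [0.0374, -0.0305, -0.9988, 1.3244], [0.0, 0.0, 0.0, 1.0]]}
{'fx': 288.12581598713115, 'fy': 288.12581598713115, 'cx': 322.3229264293093, 'cy': 201.4025025607188, 'dist': array([-0.00030399,  0.        ,  0.        ,  0.        ,  0.        ]), 'hand_eye': array([[-8.45270083e-04, -9.65155942e-01, -2.61674019e-01,
         6.54367819e-02],
       [ 9.99999520e-01, -9.45674777e-04,  2.57778568e-04,
        -3.53523661e-04],
       [-4.96255037e-04, -2.61673676e-01,  9.65156278e-01,
        -1.42184168e-01],
       [ 0.00000000e+00,  0.00000000e+00,  0.00000000e+00,
         1.00000000e+00]])}
```

View pics/scene0.png

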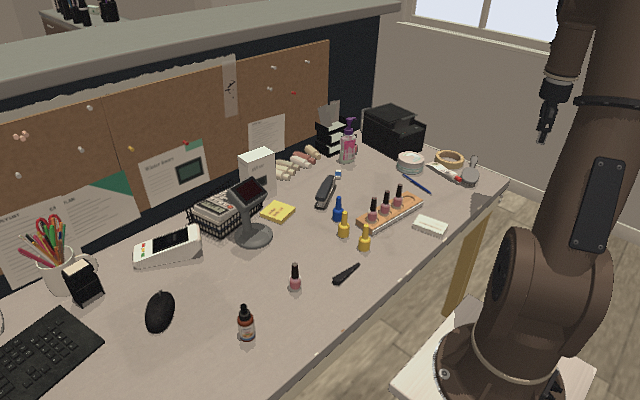

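View pics/top0.png

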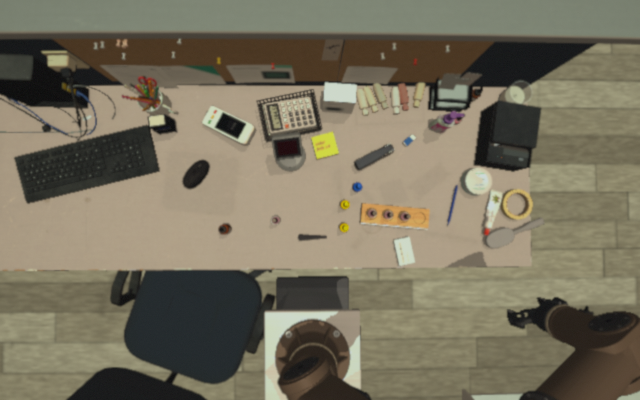

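The scene view shows the pink bottle alone at (295,278), the rack with three pink bottles at (373,210), (387,203) and (399,193), its empty well at about (411,199), and the scanner at (250,210). The top view shows the same bottle at (276,219), rack bottles at x=371, 388 and 405, the empty well at (421,217), and the scanner head at (288,150).

Possible confusions in the top view are blue (357,187), yellow (344,204) and (344,227), and the brown dropper (225,229). None is pink. I choose (276,219) as the new bottle and (371,213) as the left-end bottle, and check both in a crop.

```bash
python3 - <<'E'
import cv2, numpy as np
t=cv2.imread("pics/top0.png"); s=cv2.imread("pics/scene0.png")
f=lambda im,x,y,w,h,k:cv2.resize(im[y:y+h,x:x+w],None,fx=k,fy=k,interpolation=cv2.INTER_CUBIC)
a=np.hstack([f(t,262,125,80,60,5),f(t,350,195,80,60,5)])  # 400x300 each
b=np.hstack([f(s,215,165,80,60,5),f(s,350,175,80,60,5)])
cv2.imwrite("pics/crop1.png",np.vstack([a,b]))
a=np.hstack([f(t,250,195,80,60,5),f(s,260,245,80,60,5)])
cv2.imwrite("pics/crop2.png",a)
E
```

```text
(no output)
```

View pics/crop1.png

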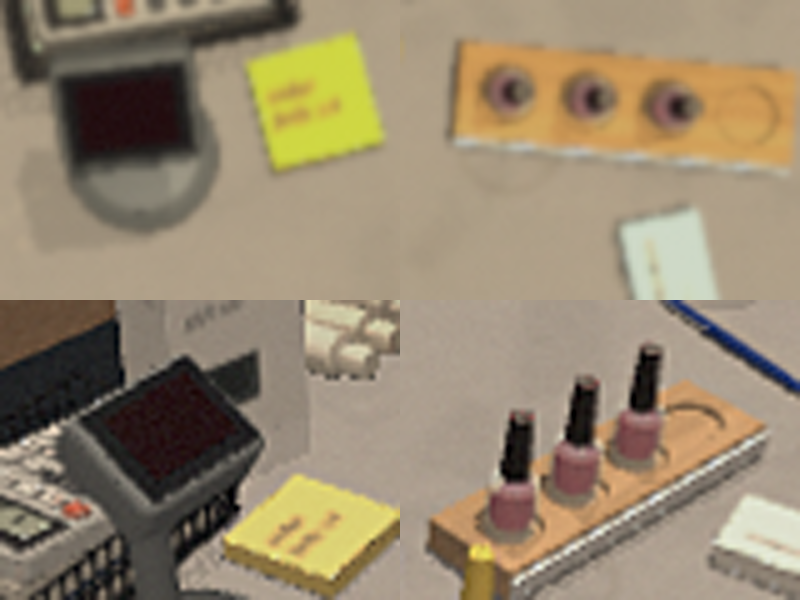

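View pics/crop2.png

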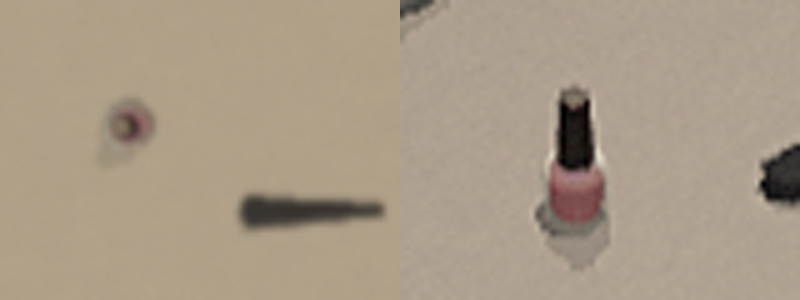

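The crops confirm the choice: the new bottle has a pink body with a black cap, and the rack has three pink bottles with the empty well at its right end. I'm now triangulating from these pixels.

```bash
cat > h.py <<'E'
import numpy as np, cv2
from workcell import status, imaging
from scipy.spatial.transform import Rotation as R
def ray(n,px,pose=None):
    p=imaging.camera_params(n); K=np.array([[p['fx'],0,p['cx']],[0,p['fy'],p['cy']],[0,0,1]])
    x,y=cv2.undistortPoints(np.array([[px]],float),K,np.array(p['dist']))[0,0]
    if n=='wrist':
        T=np.eye(4);T[:3,:3]=R.from_euler('xyz',pose[3:]).as_matrix();T[:3,3]=pose[:3];C=T@np.array(p['hand_eye'])
    else: C=np.linalg.inv(np.array(p['view']))
    d=C[:3,:3]@[x,y,1]; return C[:3,3],d/np.linalg.norm(d)
def atz(n,px,z,pose=None):
    o,d=ray(n,px,pose); return o+d*(z-o[2])/d[2]
def tri(rs):
    A=sum(np.eye(3)-np.outer(d,d) for o,d in rs); b=sum((np.eye(3)-np.outer(d,d))@o for o,d in rs)
    X=np.linalg.solve(A,b); return X,[round(1e3*np.linalg.norm(np.cross(X-o,d)),1) for o,d in rs]
def proj(n,X,pose=None):
    p=imaging.camera_params(n); K=np.array([[p['fx'],0,p['cx']],[0,p['fy'],p['cy']],[0,0,1]])
    if n=='wrist':
        T=np.eye(4);T[:3,:3]=R.from_euler('xyz',pose[3:]).as_matrix();T[:3,3]=pose[:3];V=np.linalg.inv(T@np.array(p['hand_eye']))
    else: V=np.array(p['view'])
    return cv2.projectPoints(np.atleast_2d(np.array(X,float)),cv2.Rodrigues(V[:3,:3])[0],V[:3,3],K,np.array(p['dist']))[0][:,0]
def snap(n,f):
    s=status.state(); im=imaging.camera(n); cv2.imwrite(f,im[:,:,::-1]); P=np.r_[s['ee_pos'],s['eef_rot']]; np.save(f.replace('.png','.npy'),P); return im,P
E
python3 - <<'E'
from h import *
np.set_printoptions(precision=4,suppress=True)
for nm,t,s,z in [("win",(288.7,147.6),(249.2,190.4),.155),("new",(274.6,220.4),(295,264),.079),("b1",(372.4,213.2),(374,198),.097),("b2",(390,214.4),(387.4,191.4),.097),("b3",(406.6,216),(400.4,185),.097),("p4",(419.6,217.6),(409,198),.023)]:
    print(nm,tri([ray('top',t),ray('scene',s)]),atz('top',t,z),atz('scene',s,z))
print("newbase",atz('scene',(295.4,287),0))
for c in [(460,40),(457,137),(795,165)]:
    print(atz('top',(350+(c[0]-400)/5,195+c[1]/5),.023))
# window edges top (levels): bottom edge & top edge
for zz,c in [(.173,(73,75)),(.173,(186,67)),(.137,(82,160)),(.137,(192,150))]: print('w',atz('top',(262+c[0]/5,125+c[1]/5),zz))
print('foot',atz('top',(262+145/5,125+228/5),0.01))
E
```

```text
win (array([0.6691, 0.0695, 0.1494]), [np.float64(1.6), np.float64(1.6)]) [0.667  0.0679 0.155 ] [0.6635 0.0753 0.155 ]
new (array([0.4506, 0.1179, 0.0769]), [np.float64(0.9), np.float64(0.9)]) [0.45   0.1171 0.079 ] [0.4497 0.1199 0.079 ]
b1 (array([ 0.47  , -0.1899,  0.0991]), [np.float64(1.2), np.float64(1.2)]) [ 0.4709 -0.1895  0.097 ] [ 0.4708 -0.1932  0.097 ]
b2 (array([ 0.4659, -0.2458,  0.0963]), [np.float64(1.3), np.float64(1.3)]) [ 0.4669 -0.2449  0.097 ] [ 0.4644 -0.2458  0.097 ]
b3 (array([ 0.4598, -0.2987,  0.0965]), [np.float64(2.2), np.float64(2.2)]) [ 0.4616 -0.2972  0.097 ] [ 0.4578 -0.2996  0.097 ]
p4 (array([ 0.4559, -0.3584,  0.024 ]), [np.float64(0.6), np.float64(0.6)]) [ 0.4564 -0.3584  0.023 ] [ 0.4562 -0.3602  0.023 ]
newbase [ 0.4527  0.1177 -0.    ]
[ 0.5058 -0.1664  0.023 ]
[ 0.4416 -0.1638  0.023 ]
[ 0.4216 -0.3895  0.023 ]
w [0.6863 0.1023 0.173 ]
w [0.6911 0.036  0.173 ]
w [0.6416 0.1001 0.137 ]
w [0.6476 0.0337 0.137 ]
foot [0.6155 0.0689 0.01  ]
```

The measurements fit: heights are within 6 mm, pitch is about 54–56 mm, and place4 is at (0.456,-0.359). First I turn the tool so its jaws open across the rack.

```bash
cat >> h.py <<'E'
def plan(pos,rpy,s=None):
    s=s or status.state(); A=R.from_euler('xyz',s['eef_rot']); B=R.from_euler('xyz',rpy)
    print('pos',np.round(s['ee_pos'],4),'rot',np.round(s['eef_rot'],4),'F',np.round(s['contact_force'],1),'t',round(s['time_s'],2),'open',round(s['opening'],4))
    print('turn',np.round((A.inv()*B).as_rotvec(),4),'shift cm (new axes)',np.round(100*B.inv().apply(np.array(pos)-s['ee_pos']),2),'(cur axes)',np.round(100*A.inv().apply(np.array(pos)-s['ee_pos']),2))
E
python3 -m creep '[[[0,0,-0.143,0,0,0,0],[0,0,-0.143,0,0,0,0],[0,0,-0.143,0,0,0,0],[0,0,-0.143,0,0,0,0],[0,0,-0.143,0,0,0,0],[0,0,-0.143,0,0,0,0],[0,0,-0.143,0,0,0,0],[0,0,-0.143,0,0,0,0],[0,0,0,0,0,0,0]]]'
python3 -c "
from h import *
plan([.451,.118,.231],[np.pi,0,1.487])"
```

```text
time_s: 1.0
ee_pos: [0.2098, -0.5885, 0.2309]
eef_rot: [-3.141, -0.001, 1.489]
contact_force: [1.4, 0.2, 0.0]
opening: 0.0853
pos [ 0.2098 -0.5885  0.2309] rot [-3.1413e+00 -9.0000e-04  1.4888e+00] F [1.4 0.2 0. ] t 1.0 open 0.0853
turn [-0.0002 -0.0009  0.0018] shift cm (new axes) [ 7.242e+01  1.813e+01 -1.000e-02] (cur axes) [7.238e+01 1.826e+01 4.000e-02]
```

```bash
python3 -m creep '[[[0,0,0,3.85,2.75,0,0],[0,0,0,3.85,2.75,0,0],[0,0,0,3.85,2.75,0,0],[0,0,0,3.85,2.75,0,0],[0,0,0,3.85,2.75,0,0],[0,0,0,3.85,2.75,0,0],[0,0,0,3.85,2.75,0,0],[0,0,0,3.85,2.75,0,0],[0,0,0,0,0,0,0],[0,0,0,0,0,0,0]]]'
python3 -c "
from h import *
im,P=snap('wrist','pics/w1.png')
plan([.451,.118,.231],[np.pi,0,1.487])
print(proj('wrist',[[.456,-.3584,.023],[.47,-.19,.097],[.466,-.2449,.097],[.461,-.2985,.097]],P))"
```

```text
time_s: 2.0
ee_pos: [0.4558, -0.299, 0.2312]
eef_rot: [-3.141, -0.0, 1.486]
contact_force: [-0.7, -0.4, 0.3]
opening: 0.0852
pos [ 0.4548 -0.3005  0.2311] rot [-3.1408e+00  3.0000e-04  1.4842e+00] F [ 0.5 -0.9 -0. ] t 2.05 open 0.085
turn [-0.0007  0.0003 -0.0028] shift cm (new axes) [ 4.167e+01 -3.880e+00  1.000e-02] (cur axes) [41.66 -4.   -0.  ]
[[326.93217666 223.98397119]
 [328.66804697  72.13896523]
 [329.07476848 135.79613049]
 [328.32402164 191.78540046]]
```

View pics/w1.png

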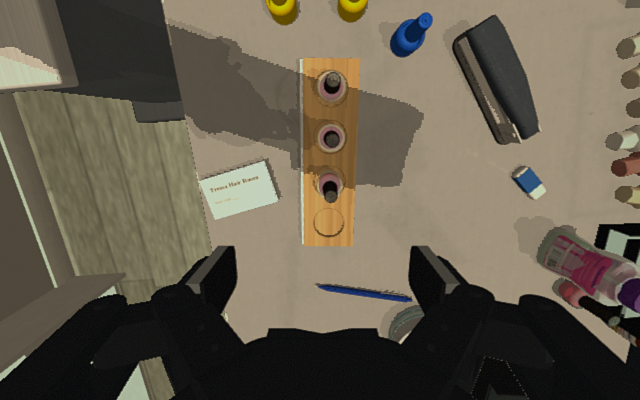

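The wrist view shows the rack at x 302–358, the empty well at (329,222), and cap tops at (333,77), (332,137) and (330,195). Now I measure these.

```bash
python3 - <<'E'
from h import *
np.set_printoptions(precision=4,suppress=True)
im=cv2.imread('pics/w1.png');P=np.load('pics/w1.npy')
c=im[50:255,290:370]; cv2.imwrite('pics/w1c.png',cv2.resize(c,None,fx=2.9,fy=2.9,interpolation=cv2.INTER_CUBIC))
g=cv2.cvtColor(cv2.resize(im[200:250,295:365],None,fx=6,fy=6,interpolation=cv2.INTER_CUBIC),cv2.COLOR_BGR2GRAY)
print(cv2.HoughCircles(g,cv2.HOUGH_GRADIENT,1.5,60,param1=60,param2=20,minRadius=70,maxRadius=120))
# wood mask -> minAreaRect
hsv=cv2.cvtColor(im,cv2.COLOR_BGR2HSV); m=cv2.inRange(hsv,(8,90,60),(22,255,255)); m[:, :290]=0;m[:,370:]=0;m[:50]=0;m[255:]=0
m=cv2.morphologyEx(m,cv2.MORPH_CLOSE,np.ones((25,25)))
k=max(cv2.findContours(m,0,2)[0],key=cv2.contourArea); h=cv2.approxPolyDP(cv2.convexHull(k),6,True)[:,0]; print(h)
for q in h: print(atz('wrist',q.astype(float),.023,P))
for q in [(329,222)]: print('well',atz('wrist',q,.023,P))
for q in [(333,77),(332,137),(330,195)]: print('cap',atz('wrist',q,.097,P))
E
```

```text
[[[203.25 114.75  96.7 ]
  [137.25  57.75 100.6 ]]]
[[359  58]
 [352 246]
 [304 245]
 [303  58]]
[ 0.5073 -0.167   0.023 ]
[ 0.4864 -0.3918  0.023 ]
[ 0.4236 -0.385   0.023 ]
[ 0.4454 -0.1617  0.023 ]
well [ 0.4589 -0.3559  0.023 ]
cap [ 0.4735 -0.1943  0.097 ]
cap [ 0.4686 -0.2462  0.097 ]
cap [ 0.4624 -0.3019  0.097 ]
```

View pics/w1c.png

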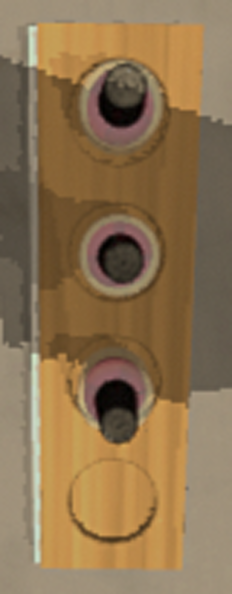

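The well, caps and rack corners agree: pitch is 54.1 mm, rack yaw -5.2°, and place4 about (0.4584,-0.357). Next, over the new bottle.

```bash
python3 -m creep '[[[0,0,0,4.63,-0.43,0,0],[0,0,0,4.63,-0.43,0,0],[0,0,0,4.63,-0.43,0,0],[0,0,0,4.63,-0.43,0,0],[0,0,0,4.63,-0.43,0,0],[0,0,0,4.63,-0.43,0,0],[0,0,0,4.63,-0.43,0,0],[0,0,0,4.63,-0.43,0,0],[0,0,0,4.63,-0.43,0,0],[0,0,0,0,0,0,0]]]'
python3 -c "
from h import *
im,P=snap('wrist','pics/w2.png')
plan([.451,.118,.231],[np.pi,0,1.48])
print(proj('wrist',[[.451,.118,.079],[.667,.0695,.155]],P))
cv2.imwrite('pics/w2c.png',im[:,:,::-1])"
```

```text
time_s: 3.05
ee_pos: [0.4512, 0.1235, 0.2318]
eef_rot: [3.141, -0.003, 1.491]
contact_force: [0.6, -0.2, -0.3]
opening: 0.0856
pos [0.4515 0.1199 0.2314] rot [ 3.1415e+00 -8.0000e-04  1.4881e+00] F [ 0.3 -0.9  0.3] t 3.1 open 0.0855
turn [ 0.0001 -0.0008  0.0081] shift cm (new axes) [-0.19 -0.03  0.04] (cur axes) [-0.19 -0.03  0.04]
[[323.15220564 194.0031576 ]
 [588.02852062 251.63099659]]
```

View pics/w2.png

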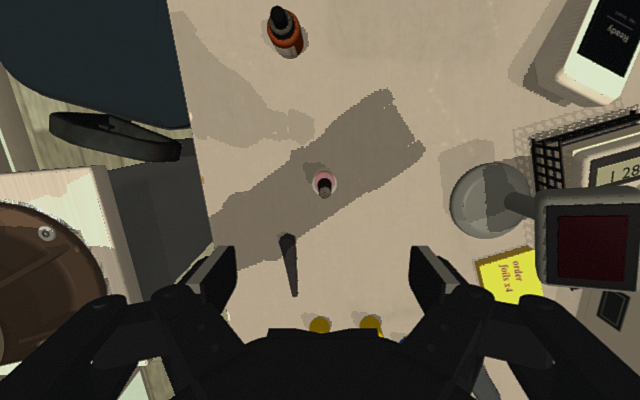

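The wrist view shows the new bottle's cap at about (325,192), the scanner window at x 557–630, y 216–276, and the dropper at (285,30). The arm was still settling, so I re-shoot and measure numerically.

```bash
cat > m.py <<'E'
from h import *
np.set_printoptions(precision=4,suppress=True)
im,P=snap('wrist','pics/w3.png'); print(P); im=im.astype(int)
def blob(m):
    n,l,st,c=cv2.connectedComponentsWithStats(m.astype(np.uint8)); 
    return sorted([(int(st[i,4]),c[i].round(1).tolist(),st[i,:4].tolist(),i) for i in range(1,n)],reverse=True)[:3],l
rr,g,b=im[...,0],im[...,1],im[...,2]
m=np.zeros(g.shape,bool); m[165:225,295:355]=(im.max(2)<75)[165:225,295:355]
B,_=blob(m); print('dark',B)
m[165:225,295:355]=((rr-g)>30)[165:225,295:355]; print('pink',blob(m)[0])
m[:]=0; m[195:300,540:640]=((rr-g>8)&(rr<90))[195:300,540:640]
B,l=blob(m); print('win',B)
k=cv2.findContours((l==B[0][3]).astype(np.uint8),0,2)[0][0]; q=cv2.approxPolyDP(cv2.convexHull(k),5,True)[:,0]; print(q.tolist())
cv2.imwrite('pics/w3c.png',cv2.resize(im[165:225,295:355,::-1].astype(np.uint8),None,fx=6,fy=6,interpolation=cv2.INTER_CUBIC))
o=np.array([.667,.0695,.155])
for a in q: print([atz('wrist',a.astype(float),z,P) for z in (.137,.173)])
print('winc',atz('wrist',B[0][1],.155,P))
E
python3 m.py
```

```text
[ 0.4515  0.1199  0.2314  3.1415 -0.0008  1.4881]
dark [(133, [323.5, 180.8], [317, 175, 14, 17], 1), (14, [324.8, 192.5], [321, 190, 9, 5], 4), (1, [327.0, 190.0], [327, 190, 1, 1], 3)]
pink [(167, [323.1, 174.5], [314, 168, 20, 19], 1)]
win [(4445, [593.7, 242.5], [559, 210, 72, 68], 1)]
[[630, 211], [624, 277], [559, 272], [560, 211]]
[array([0.7141, 0.0912, 0.137 ]), array([0.6748, 0.1056, 0.173 ])]
[array([0.721, 0.027, 0.137]), array([0.6807, 0.0512, 0.173 ])]
[array([0.6607, 0.0372, 0.137 ]), array([0.6295, 0.0599, 0.173 ])]
[array([0.6539, 0.0963, 0.137 ]), array([0.6238, 0.1099, 0.173 ])]
winc [0.67   0.0734 0.155 ]
```

View pics/w3c.png

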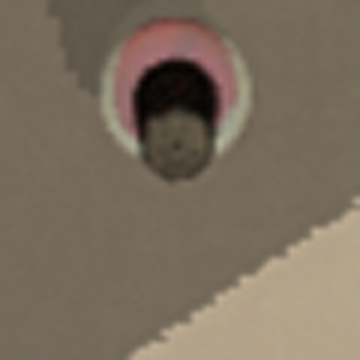

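```bash
python3 - <<'E'
from h import *
from scipy.optimize import least_squares
np.set_printoptions(precision=4,suppress=True)
P=np.load('pics/w3.npy')
print('cap new',atz('wrist',(324.3,188.8),.079,P))
def corners(p):
    y=p[3];Z=np.array([-.5*np.cos(y),-.5*np.sin(y),.866]);Y=np.array([-np.sin(y),np.cos(y),0]);X=np.cross(Y,Z)
    U=-X if X[2]<0 else X
    return np.array([p[:3]+su*.021*U+sy*.029*Y for su,sy in [(1,1),(1,-1),(-1,-1),(-1,1)]])
W=np.array([[630.5,210.5],[625,277.5],[558.5,272.5],[558.5,210.5]])
f=lambda x,y:[262+x/5-.4,125+y/5-.4]
T=np.array([f(73,75),f(186,67),f(192,150),f(82,160)])
g=lambda x,y:[215+x/5-.4,165+(y-300)/5-.4]
S=np.array([g(105,420),g(183,370),g(240,428),g(155,492)])
S=S[[0,1,2,3]]
def fit(obs,wz):
    def res(p):
        r=[(p[2]-.155)/.0005*wz]
        for n,o in obs: r+=list((proj(n,corners(p),P)-o).ravel())
        return r
    s=least_squares(res,[.667,.07,.155,.08]); return s.x,np.abs(s.fun).max()
for o in ([('wrist',W)],[('top',T)],[('wrist',W),('top',T)]): print(fit(o,1))
p=fit([('wrist',W)],1)[0]
print(proj('scene',corners(p)),S)
E
```

```text
cap new [0.4528 0.1197 0.079 ]
(array([0.6683, 0.0725, 0.155 , 0.1173]), np.float64(0.6060031871915044))
(array([0.6681, 0.0692, 0.155 , 0.0766]), np.float64(2.006840716500335))
(array([0.6685, 0.0721, 0.1549, 0.114 ]), np.float64(2.6948434234448086))
[[234.9867 188.1385]
 [251.7072 178.4567]
 [262.4402 190.1948]
 [246.0082 200.3779]] [[235.6 188.6]
 [251.2 178.6]
 [262.6 190.2]
 [245.6 203. ]]
```

The wrist window fit reprojects into the scene view within about 1 px (one corner 2.6 px): window at (0.668,0.0725), yaw about 0.117. New bottle at (0.4528,0.1197). Descending to grip the cap.

```bash
python3 -m creep '[[[0,0,0.008,0,0.13,3.5,0],[0,0,0,0,0,4,0],[0,0,0,0,0,4,0],[0,0,0,0,0,3.5,0],[0,0,0,0,0,2,0],[0,0,0,0,0,1.1,0],[0,0,0,0,0,0,0],[0,0,0,0,0,0,0]]]'
python3 -c "
from h import *
plan([.4528,.1197,.050],[np.pi,0,1.48])"
```

```text
time_s: 3.95
ee_pos: [0.4536, 0.1173, 0.051]
eef_rot: [3.141, 0.0, 1.477]
contact_force: [-0.4, 0.4, 0.1]
opening: 0.0857
pos [0.4536 0.1173 0.051 ] rot [3.1407e+00 2.0000e-04 1.4768e+00] F [-0.4  0.4  0.1] t 3.95 open 0.0857
turn [ 0.0008  0.0002 -0.0032] shift cm (new axes) [ 0.23 -0.1   0.1 ] (cur axes) [ 0.23 -0.1   0.1 ]
```

```bash
python3 -m creep '[[[0,0,0,0.2,-0.05,0.05,0],[0,0,0,0,0,0,0],[0,0,0,0,0,0,0.5],[0,0,0,0,0,0,0.8],[0,0,0,0,0,0,1],[0,0,0,0,0,0,1],[0,0,0,0,0,0,1],[0,0,0,0,0,0,1],[0,0,0,0,0,0,1],[0,0,0,0,0,0,1]]]' 40
python3 -c "
from h import *
plan([.4528,.1197,.050],[np.pi,0,1.48])"
```

```text
time_s: 4.95
ee_pos: [0.4525, 0.1202, 0.0498]
eef_rot: [-3.142, 0.0, 1.479]
contact_force: [-1.6, -0.3, 1.6]
opening: 0.0156
pos [0.4525 0.1202 0.0498] rot [-3.1416e+00  1.0000e-04  1.4787e+00] F [-1.6 -0.3  1.6] t 4.95 open 0.0156
turn [-0.      0.0001 -0.0013] shift cm (new axes) [-0.05  0.03 -0.02] (cur axes) [-0.05  0.03 -0.02]
```

The cap is gripped at 15.6 mm. Lifting it and carrying it to above place4.

```bash
python3 -m creep '[[[0,0,0,0,0,-2,1],[0,0,0,0,0,-4,1],[0,0,0,0,0,-4,1],[0,0,0,0,0,-4,1],[0,0,0,0,0,-1,1],[0,0,0,-4.7,0.45,0,1],[0,0,0,-4.7,0.45,0,1],[0,0,0,-4.7,0.45,0,1],[0,0,0,-4.7,0.45,0,1],[0,0,0,-4.7,0.45,0,1]]]'
python3 -m creep '[[[0,0,0,-4.7,0.45,0,1],[0,0,0,-4.7,0.45,0,1],[0,0,0,-4.7,0.45,0,1],[0,0,0,-4.7,0.45,0,1],[0,0,0,-4.7,0.45,0,1],[0,0,0,0,0,0,1],[0,0,0,0,0,0,1],[0,0,0,0,0,0,1],[0,0,0,0,0,0,1],[0,0,0,0,0,0,1]]]'
python3 -c "
from h import *
im,P=snap('wrist','pics/w4.png'); print(P)
plan([.4584,-.357,.07],[np.pi,0,1.48])
cv2.imwrite('pics/w4c.png',cv2.resize(im[0:250,240:420,::-1],None,fx=2.4,fy=2.4,interpolation=cv2.INTER_CUBIC))"
```

```text
time_s: 5.95
ee_pos: [0.4526, -0.1179, 0.1992]
eef_rot: [-3.141, 0.0, 1.479]
contact_force: [1.4, 0.2, -0.7]
opening: 0.0161
time_s: 6.95
ee_pos: [0.4545, -0.3508, 0.1999]
eef_rot: [3.142, -0.0, 1.481]
contact_force: [0.6, 0.1, -0.6]
opening: 0.0159
[ 4.54485965e-01 -3.50778288e-01  1.99907263e-01  3.14152416e+00
 -5.65093556e-05  1.48054522e+00]
pos [ 0.4545 -0.351   0.2   ] rot [3.1414e+00 1.0000e-04 1.4802e+00] F [-0.6 -0.5 -1.1] t 7.0 open 0.0157
turn [0.0002 0.0001 0.0002] shift cm (new axes) [-0.56  0.45 13.  ] (cur axes) [-0.56  0.44 13.  ]
```

View pics/w4c.png

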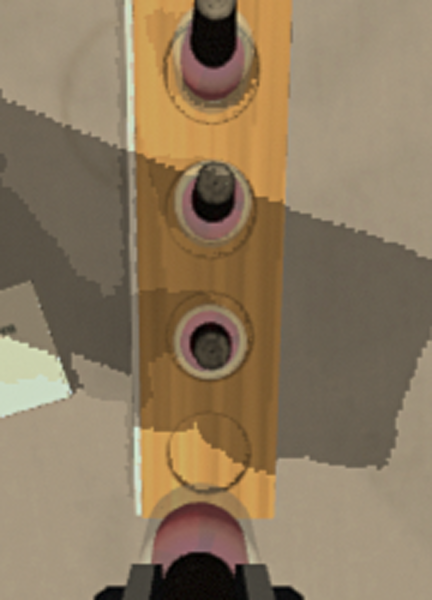

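The empty well is centred at crop (207,452), image (326.2,188.3). The held bottle's body shows at the bottom, centred at about x=322.5. Checking positions.

```bash
python3 - <<'E'
from h import *
np.set_printoptions(precision=4,suppress=True)
P=np.load('pics/w4.npy')
print('well',atz('wrist',(326.2,188.3),.023,P)); 
c=P[:3]; a=R.from_euler('xyz',P[3:])
th=np.linspace(0,2*np.pi,60)
for h,rad in ((.040,.0155),(.02,.0155)):
    q=proj('wrist',[c+a.apply([rad*np.cos(t),rad*np.sin(t),.0498-h]) for t in th],P)
    print(h,'crop x',(q.min(0)-[240,0])*2.4,(q.max(0)-[240,0])*2.4)
print('b caps',[atz('wrist',((x/2.4+240-.3),(y/2.4-.3)),.097,P) for x,y in ((216,5),(214,183),(210,350))])
plan([.4584,-.357,.07],[np.pi,0,1.48])
E
```

```text
well [ 0.4577 -0.3563  0.023 ]
0.04 crop x [136.3561 522.8374] [266.8528 643.8229]
0.02 crop x [142.6695 498.306 ] [259.4447 607.9055]
b caps [array([ 0.4731, -0.1988,  0.097 ]), array([ 0.4681, -0.2495,  0.097 ]), array([ 0.4621, -0.3032,  0.097 ])]
pos [ 0.4545 -0.351   0.2   ] rot [3.1414 0.0001 1.4802] F [-0.6 -0.5 -1.1] t 7.0 open 0.0157
turn [0.0002 0.0001 0.0002] shift cm (new axes) [-0.56  0.45 13.  ] (cur axes) [-0.56  0.44 13.  ]
```

```bash
python3 -m creep '[[[0,0,0,-0.54,0.4,0,1],[0,0,0,0,0,3,1],[0,0,0,0,0,4,1],[0,0,0,0,0,2.5,1],[0,0,0,0,0,0,1],[0,0,0,0,0,0,1],[0,0,0,0,0,0,1]]]'
python3 -c "
from h import *
plan([.458,-.3567,.0688],[np.pi,0,1.48])"
```

```text
time_s: 7.7
ee_pos: [0.4589, -0.3584, 0.1066]
eef_rot: [3.139, 0.001, 1.479]
contact_force: [0.2, -0.3, 0.3]
opening: 0.0158
pos [ 0.4589 -0.3584  0.1066] rot [3.1391e+00 1.4000e-03 1.4787e+00] F [ 0.2 -0.3  0.3] t 7.7 open 0.0158
turn [ 0.0025  0.0014 -0.0013] shift cm (new axes) [ 0.16 -0.1   3.78] (cur axes) [ 0.16 -0.11  3.78]
```

```bash
python3 -m creep '[[[0,0,0,0.14,-0.08,1,1],[0,0,0,0,0,1,1],[0,0,0,0,0,0.7,1],[0,0,0,0,0,0.5,1],[0,0,0,0,0,0.4,1],[0,0,0,0,0,0,1],[0,0,0,0,0,0,1],[0,0,0,0,0,0,1]]]'
python3 -c "
from h import *
plan([.458,-.3567,.0688],[np.pi,0,1.48])"
```

```text
time_s: 8.5
ee_pos: [0.4571, -0.3563, 0.069]
eef_rot: [3.141, 0.0, 1.479]
contact_force: [0.1, -0.5, -1.2]
opening: 0.0156
pos [ 0.4571 -0.3563  0.069 ] rot [3.1414e+00 1.0000e-04 1.4787e+00] F [ 0.1 -0.5 -1.2] t 8.5 open 0.0156
turn [ 0.0002  0.0001 -0.0013] shift cm (new axes) [-0.03  0.1   0.02] (cur axes) [-0.03  0.1   0.02]
```

```bash
python3 -m creep '[[[0,0,0,0,0,0.1,1],[0,0,0,0,0,0,1],[0,0,0,0,0,0,0.7],[0,0,0,0,0,0,0.4],[0,0,0,0,0,0,0],[0,0,0,0,0,0,0],[0,0,0,0,0,0,0],[0,0,0,0,0,0,0],[0,0,0,0,0,-2,0],[0,0,0,0,0,-4,0]]]'
python3 -m creep '[[[0,0,0,0,0,-4,0],[0,0,0,0,0,-3,0],[0,0,0,4,0,0,0],[0,0,0,4,0,0,0],[0,0,0,4,0,0,0],[0,0,0,4,0,0,0],[0,0,0,0,0,0,0],[0,0,0,0,0,0,0],[0,0,0,0,0,0,0],[0,0,0,0,0,0,0]]]'
python3 -c "
from h import *
im,P=snap('wrist','pics/w5.png'); print(P)
plan([.473,-.1965,.07],[np.pi,0,1.48])
print(proj('wrist',[[.473,-.196,.097],[.458,-.3567,.097]],P))
cv2.imwrite('pics/w5c.png',cv2.resize(im[0:250,240:420,::-1],None,fx=2.4,fy=2.4,interpolation=cv2.INTER_CUBIC))"
```

```text
time_s: 9.5
ee_pos: [0.4551, -0.3551, 0.1258]
eef_rot: [-3.136, -0.003, 1.479]
contact_force: [0.4, -0.6, -0.2]
opening: 0.0855
time_s: 10.5
ee_pos: [0.4714, -0.1983, 0.1977]
eef_rot: [-3.141, 0.0, 1.477]
contact_force: [-1.0, 0.4, -0.3]
opening: 0.0855
[ 4.71446034e-01 -1.98276759e-01  1.97674912e-01 -3.14138655e+00
  3.63201639e-04  1.47664188e+00]
pos [ 0.4714 -0.1981  0.1977] rot [-3.1414e+00  2.0000e-04  1.4766e+00] F [ 0.6 -0.3  0.8] t 10.55 open 0.0854
turn [-0.0002  0.0002 -0.0034] shift cm (new axes) [ 0.18  0.14 12.77] (cur axes) [ 0.18  0.14 12.77]
[[324.80078359 198.90298627]
 [324.74748182 352.03291266]]
```

View pics/w5c.png

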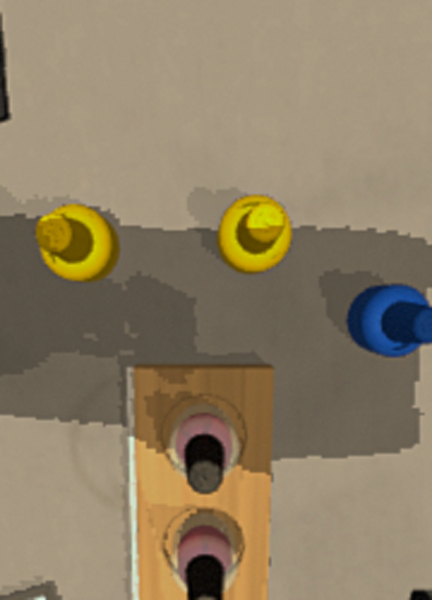

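The left-end cap top is at crop (206,475), about (0.4736,-0.195), and the yellow and blue decoys are clear of the fingers. Descending on it.

```bash
python3 -m creep '[[[0,0,0,0.32,0.18,0,0],[0,0,0,0,0,3,0],[0,0,0,0,0,4,0],[0,0,0,0,0,3,0],[0,0,0,0,0,1.9,0],[0,0,0,0,0,1,0],[0,0,0,0,0,0,0],[0,0,0,0,0,0,0],[0,0,0,0,0,0,0]]]'
python3 -c "
from h import *
plan([.4736,-.195,.068],[np.pi,0,1.48])"
```

```text
time_s: 11.45
ee_pos: [0.4747, -0.1942, 0.0699]
eef_rot: [3.14, 0.001, 1.479]
contact_force: [-0.5, -0.1, -0.6]
opening: 0.0854
pos [ 0.4747 -0.1942  0.0699] rot [3.1396e+00 6.0000e-04 1.4786e+00] F [-0.5 -0.1 -0.6] t 11.45 open 0.0854
turn [ 0.002   0.0006 -0.0014] shift cm (new axes) [-0.09 -0.1   0.19] (cur axes) [-0.09 -0.1   0.19]
```

```bash
python3 -m creep '[[[0,0,0,-0.06,-0.08,0.12,0],[0,0,0,0,0,0,0],[0,0,0,0,0,0,0.5],[0,0,0,0,0,0,0.8],[0,0,0,0,0,0,1],[0,0,0,0,0,0,1],[0,0,0,0,0,0,1],[0,0,0,0,0,0,1],[0,0,0,0,0,0,1],[0,0,0,0,0,0,1]]]' 45
python3 -c "
from h import *
plan([.4736,-.195,.068],[np.pi,0,1.48])"
python3 -m creep '[[[0,0,0,0,0,-1,1],[0,0,0,0,0,-3,1],[0,0,0,0,0,-4,1],[0,0,0,0,0,-4,1],[0,0,0,0,0,-4,1],[0,0,0,0,0,-4,1],[0,0,0,0,0,-1,1],[0,0,0,0,0,0,1],[0,0,0,0,0,0,1],[0,0,0,0,0,0,1]]]'
python3 - <<'E'
from h import *
np.set_printoptions(precision=4,suppress=True)
w=np.array([.6683,.0725,.155]);y=.117
Z=np.array([-.5*np.cos(y),-.5*np.sin(y),.866]);Y=np.array([-np.sin(y),np.cos(y),0])
tz=-Z; tx=Y; ty=np.cross(tz,tx); B=R.from_matrix(np.c_[tx,ty,tz]); print('rpy',B.as_euler('xyz'))
tcp=w+.08*Z+.0495*Z; print('tcp',tcp); plan(tcp,B.as_euler('xyz'))
E
```

```text
time_s: 12.45
ee_pos: [0.4729, -0.1944, 0.0676]
eef_rot: [3.142, 0.0, 1.479]
contact_force: [0.1, 1.2, -0.1]
opening: 0.0155
pos [ 0.4729 -0.1944  0.0676] rot [3.1416 0.     1.4787] F [ 0.1  1.2 -0.1] t 12.45 open 0.0155
turn [ 0.      0.     -0.0013] shift cm (new axes) [-0.05  0.07 -0.04] (cur axes) [-0.05  0.07 -0.04]
time_s: 13.45
ee_pos: [0.472, -0.1942, 0.276]
eef_rot: [-3.139, -0.001, 1.479]
contact_force: [-0.2, -0.5, -0.5]
opening: 0.0157
rpy [2.618  0.     1.6878]
tcp [0.604  0.0649 0.2671]
pos [ 0.472  -0.1942  0.276 ] rot [-3.1388 -0.0007  1.4788] F [-0.2 -0.5 -0.5] t 13.45 open 0.0157
turn [-0.5244  0.0538 -0.2044] shift cm (new axes) [24.2  13.53  8.84] (cur axes) [27.02 10.77  0.88]
```

```bash
python3 -m creep '[[[0,0,0,4.3,0,0,1],[0,0,0,4.3,0,0,1],[0,0,0,4.3,0,0,1],[0,0,0,4.3,0,0,1],[0,0,0,4.3,0,0,1],[0,0,0,4.3,0,0,1],[0,0,0,0,0,0,1],[0,0,0,0,0,0,1],[0,0,0,0,0,0,1],[0,0,0,0,0,0,1]]]'
cat > fitw.py <<'E'
from h import *
import sys
from scipy.optimize import least_squares
np.set_printoptions(precision=4,suppress=True)
name=sys.argv[1]
im,P=snap('wrist',f'pics/{name}.png'); print(P); im=im.astype(int)
g0=np.array([.6683,.0725,.155,.117])
def corners(p):
    y=p[3];Z=np.array([-.5*np.cos(y),-.5*np.sin(y),.866]);Y=np.array([-np.sin(y),np.cos(y),0]);U=np.cross(Z,Y);U=U*np.sign(U[2])
    return np.array([p[:3]+a*.021*U+b*.029*Y for a,b in [(1,1),(1,-1),(-1,-1),(-1,1)]])
q=proj('wrist',corners(g0),P); print('pred',q.tolist())
m=((im[...,0]-im[...,1]>8)&(im[...,0]<90)).astype(np.uint8); box=np.zeros_like(m)
cv2.fillConvexPoly(box,cv2.convexHull((q.mean(0)+1.3*(q-q.mean(0))).astype(np.int32)),1); m&=box
n,l,st,c=cv2.connectedComponentsWithStats(m); i=1+np.argmax(st[1:,4])
k=cv2.findContours((l==i).astype(np.uint8),0,2)[0][0]
h=cv2.approxPolyDP(cv2.convexHull(k),6,True)[:,0].astype(float); print('seen',h.tolist())
if len(h)==4:
    h=h+.5*np.sign(h-h.mean(0)); o=np.array([h[np.argmin(np.linalg.norm(h-(a),axis=1))] for a in q])
    s=least_squares(lambda p:np.r_[(p[2]-.155)/.0005,(proj('wrist',corners(p),P)-o).ravel()],g0); print(s.x,np.abs(s.fun).max())
E
python3 fitw.py w6
```

```text
time_s: 14.45
ee_pos: [0.4965, 0.0609, 0.277]
eef_rot: [-3.14, 0.001, 1.476]
contact_force: [-0.4, -0.1, -1.4]
opening: 0.0154
[ 0.4965  0.0609  0.277  -3.1405  0.0007  1.4763]
pred [[535.6631063505016, 130.38127502591726], [536.9296605486306, 194.71708787813046], [483.9782158268963, 197.1318082944693], [479.8697132360629, 138.25546842678852]]
seen [[535.0, 131.0], [537.0, 194.0], [485.0, 197.0], [480.0, 139.0]]
[0.6684 0.0724 0.155  0.1286] 0.1937954639359134
```

The second fit from a different pose agrees to 0.2 mm, with yaw about 0.124. Now I turn the bottle to the window's axis.

```bash
python3 -m creep '[[[-0.131,0.0138,-0.053,0,0,0,1],[-0.131,0.0138,-0.053,0,0,0,1],[-0.131,0.0138,-0.053,0,0,0,1],[-0.131,0.0138,-0.053,0,0,0,1],[0,0,0,0,0,0,1],[0,0,0,0,0,0,1],[0,0,0,0,0,0,1],[0,0,0,0,0,0,1],[0,0,0,0,0,0,1]]]'
cat > goal.py <<'E'
from h import *
np.set_printoptions(precision=4,suppress=True)
w=np.array([.6684,.0724,.155]);y=.124
Z=np.array([-.5*np.cos(y),-.5*np.sin(y),.866]);Y=np.array([-np.sin(y),np.cos(y),0])
B=R.from_matrix(np.c_[Y,np.cross(-Z,Y),-Z])
tcp=w+(.08+.0496)*Z
if __name__=='__main__': print('tcp',tcp); plan(tcp,B.as_euler('xyz'))
E
python3 goal.py
```

```text
time_s: 15.4
ee_pos: [0.4978, 0.0629, 0.2781]
eef_rot: [2.616, 0.001, 1.695]
contact_force: [0.0, 0.4, -1.1]
opening: 0.0155
tcp [0.6041 0.0644 0.2672]
pos [0.4978 0.0629 0.2781] rot [2.6159 0.0007 1.6953] F [ 0.   0.4 -1.1] t 15.4 open 0.0155
turn [0.0021 0.0003 0.0008] shift cm (new axes) [-1.17  8.6   6.23] (cur axes) [-1.18  8.59  6.24]
```

```bash
python3 -m creep '[[[0,0,0,-0.3,2.15,1.4,1],[0,0,0,-0.3,2.15,1.4,1],[0,0,0,-0.3,2.15,1.4,1],[0,0,0,-0.27,2.15,1.4,1],[0,0,0,0,0,0.6,1],[0,0,0,0,0,0,1],[0,0,0,0,0,0,1],[0,0,0,0,0,0,1],[0,0,0,0,0,0,1],[0,0,0,0,0,0,1]]]'
python3 goal.py; python3 fitw.py w7
```

```text
time_s: 16.4
ee_pos: [0.6025, 0.0638, 0.2676]
eef_rot: [2.615, 0.002, 1.695]
contact_force: [-0.6, 0.4, 0.1]
opening: 0.0155
tcp [0.6041 0.0644 0.2672]
pos [0.6025 0.0638 0.2676] rot [2.6152 0.0023 1.6951] F [-0.6  0.4  0.1] t 16.4 open 0.0155
turn [0.0028 0.0018 0.0014] shift cm (new axes) [0.03 0.13 0.11] (cur axes) [0.03 0.13 0.11]
[0.6025 0.0638 0.2676 2.6152 0.0023 1.6951]
pred [[346.34109355464585, 163.11901574471042], [344.6834468111415, 220.95167854988756], [302.7832654300417, 220.74176490993395], [302.11379227491085, 162.84364440298995]]
seen [[346.0, 164.0], [345.0, 219.0], [303.0, 220.0], [302.0, 164.0]]
[0.6684 0.0726 0.155  0.1323] 0.9966315246870749
```

```bash
python3 -m creep '[[[0.0025,0.001,0.001,0.03,0.11,0.1,1],[0,0,0,0,0,0,1],[0,0,0,0,0,0,1],[0,0,0,0,0,0,1],[0,0,0,0,0,0,1]]]'
python3 goal.py; python3 - <<'E'
from h import *
from goal import w,Z,Y
U=np.cross(Z,Y); th=np.linspace(0,2*np.pi,73)
b=w+.08*Z; ring=lambda h,r:np.array([b+h*Z+r*(np.cos(t)*Y+np.sin(t)*U) for t in th])
out=[]
for n,box in (('wrist',(220,140,200,150)),('scene',(205,130,100,75)),('top',(245,110,100,75)),('top',(345,190,100,75))):
    im,P=snap(n,f'pics/f_{n}{len(out)}.png'); x,y,ww,h=box; k=400/ww
    c=cv2.resize(np.ascontiguousarray(im[y:y+h,x:x+ww,::-1]),(400,300),interpolation=cv2.INTER_CUBIC)
    if len(out)<3:
        for hh,r,col in ((0,.0155,(0,255,0)),(.046,.0155,(0,255,255)),(.05,.0085,(255,255,0))):
            q=((proj(n,ring(hh,r),P)-[x,y]+.5)*k).astype(np.int32); cv2.polylines(c,[q],True,col,1)
    out.append(c)
cv2.imwrite('pics/fin.png',np.vstack([np.hstack(out[:2]),np.hstack(out[2:])]))
E
```

```text
time_s: 16.95
ee_pos: [0.6042, 0.0645, 0.2668]
eef_rot: [2.618, 0.0, 1.695]
contact_force: [0.2, -0.7, 0.3]
opening: 0.0155
tcp [0.6041 0.0644 0.2672]
pos [0.6042 0.0645 0.2668] rot [2.6183 0.0004 1.695 ] F [ 0.2 -0.7  0.3] t 16.95 open 0.0155
turn [-0.0003  0.0003  0.0004] shift cm (new axes) [-0.01  0.01 -0.04] (cur axes) [-0.01  0.01 -0.04]
```

View pics/fin.png

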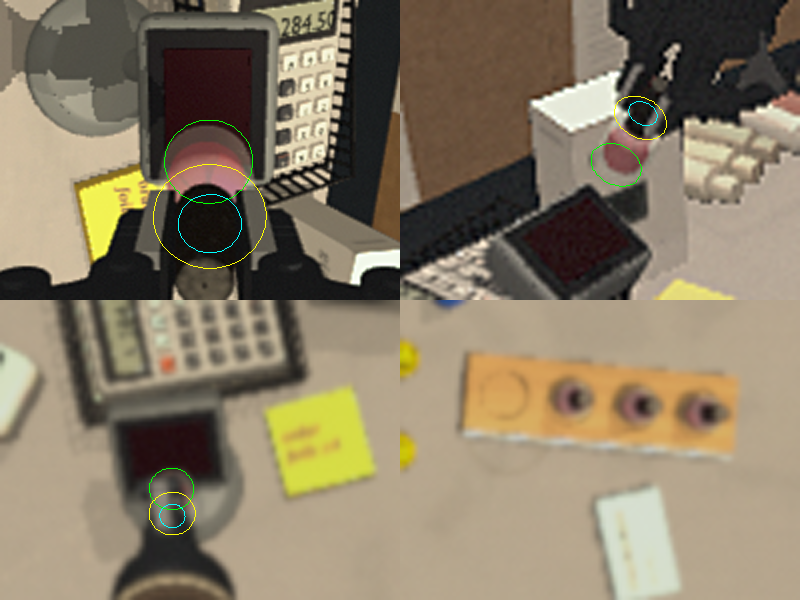

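The rack view shows wells 2–4 filled and well 1 empty, and the held bottle lies on the predicted axis in all three views. In the wrist view the underside may sit about 1.5 mm low, so my last view is a close crop.

```bash
python3 - <<'E'
from h import *
from goal import w,Z,Y
im=cv2.imread('pics/f_wrist0.png');P=np.load('pics/f_wrist0.npy')
U=np.cross(Z,Y); th=np.linspace(0,2*np.pi,73); b=w+.08*Z
x,y,ww,h=290,190,70,100;k=8
c=cv2.resize(im[y:y+h,x:x+ww],None,fx=k,fy=k,interpolation=cv2.INTER_CUBIC)[:600]; d=c.copy()
for hh,r,col in ((0,.0155,(0,255,0)),(.003,.0155,(255,0,0)),(.079,.0085,(255,255,0))):
    q=((proj('wrist',np.array([b+hh*Z+r*(np.cos(t)*Y+np.sin(t)*U) for t in th]),P)-[x,y]+.5)*k); print(hh,q.min(0),q.max(0)); cv2.polylines(d,[q.astype(np.int32)],True,col,1)
cv2.imwrite('pics/fin2.png',cv2.resize(np.hstack([c,d]),(800,430)))
E
```

```text
0 [98.7973 80.6888] [451.1408 414.3917]
0.003 [96.4727 89.7979] [453.9161 427.8684]
0.079 [129.6092 583.7466] [439.1148 860.05  ]
```

View pics/fin2.png

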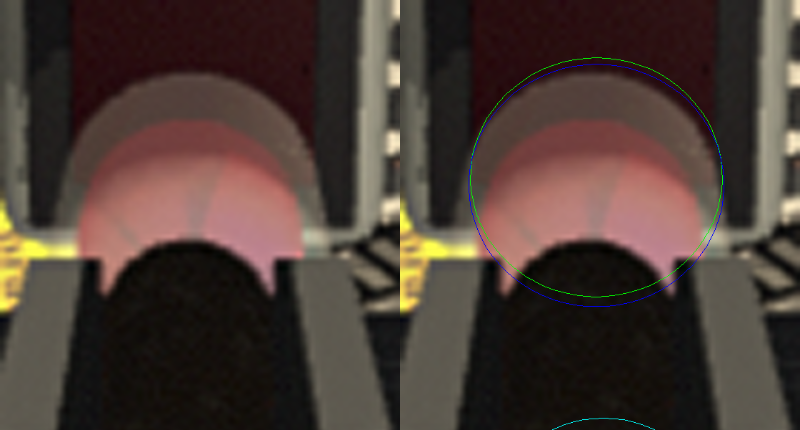

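The underside rim sits about 1 mm towards -x and 0.7 mm towards -y in tool axes, relative to the window. I make a small correction, settle, confirm and hand in.

```bash
python3 -m creep '[[[0,0,0,0.1,0.06,-0.03,1],[0,0,0,0,0,0,1],[0,0,0,0,0,0,1],[0,0,0,0,0,0,1],[0,0,0,0,0,0,1],[0,0,0,0,0,0,1],[0,0,0,0,0,0,1],[0,0,0,0,0,0,1]]]'
python3 goal.py; python3 -c "
from h import *
print(np.abs(status.state()['qvel']).max())
from workcell import workorder; print(workorder.sign_off())"
```

```text
time_s: 17.95
ee_pos: [0.6044, 0.0655, 0.2674]
eef_rot: [2.618, 0.0, 1.695]
contact_force: [-0.1, -0.9, 0.0]
opening: 0.0158
tcp [0.6041 0.0644 0.2672]
pos [0.6044 0.0655 0.2674] rot [2.6182 0.0005 1.6949] F [-0.1 -0.9  0. ] t 17.95 open 0.0158
turn [-0.0002  0.0003  0.0003] shift cm (new axes) [-0.1  -0.05 -0.01] (cur axes) [-0.1  -0.05 -0.01]
0.0008444122085232469
the job is handed in; nothing more can be done
None
```

The job is handed in at 18 s. The new bottle stands released in the right-end well. The left-end bottle is held still, underside to the scanner window, about 80 mm out by measured pose.

**Last checks:**
- **Rack:** the last top view shows wells 2–4 filled with standing bottles and well 1 empty. The notes and cards in that view looked unmoved.
- **Forces:** the tool readings I took stayed within about 2 N.
- **Pose:** the arm matches the computed scan pose to under 0.1° and about 1 mm. That 1 mm is a deliberate last shift, because the close crop showed the underside about 1 mm off the window's centre. I had no views left to check it by picture.
- **Disagreements:** the window's yaw came out between 0.117 and 0.132 rad across the wrist-camera fits, and I used 0.124. A rough reading from the top camera gave 0.077. The window's position agreed within 0.3 mm between wrist fits, and the top-camera fit was about 3 mm off sideways.

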